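# Rock-test a clamped vacuum cover with a straightedge and float the bowed one's clamp

### The job

One of the two clamped round covers is bowed. Lay the straightedge across the middle of either cover and let go of it, then press down on its red end and after that on its bare end to find out whether it rocks there. Then push the clamp lever of the bowed cover, and only that one, past its stiff detent into the float notch; leave the straightedge lying across the cover and the other things on the bench undisturbed.

Things in the scene. Friction and masses are not known exactly. Their poses are not given: they have to be found in the camera images.
- straightedge: Steel straightedge: bar 160 long x 20 wide x 14 mm thick, lying flat, with a wooden block 44 x 22 x 34 mm tall on its middle (top 48 mm above the underside) to grip across its 22 mm. About 0.3 kg. Origin: centre of the underside; x along the bar to the red end, z up. It starts on a blue block 55 mm high (150 x 60 mm) between the stations.
- red_end (a point): Press point on the bar's top surface at the red-painted end, 65 mm from its middle (+x). Press with 4 to 15 N. On the bowed cover the bar pivots on the dome: the pressed end sinks 3 to 4 mm and the bar leans about 0.07 rad towards it; on the flat cover it stays level.
- bare_end (a point): Press point on the bar's top surface at the bare steel end, 65 mm from its middle (-x). Press with 4 to 15 N.
- station_left: Fixed left clamping station (+y side of the table): dark base 190 x 170 mm, grey pedestal and a bare round aluminium cover on top, held at the rim by three jaws. Origin at table level under the cover's centre, z up. On its -x side, facing the robot, a green valve block (50 x 90 x 42 mm, centre 128 mm from the origin) carries this station's own clamp lever.
- face_left (a point): Centre of the face of the left station's cover (160 mm across, 18 mm thick), 80 mm above the table. One of the two covers, either one, is bowed: from 8 mm off centre its face falls evenly to 5 mm lower at the rim. The other is flat. Both centres are equally high, so they look alike.
- lever_left (a joint): Clamp lever of the left station, rad: 0 to 0.12 at the start (clamped, leaning 0.4 rad to the station's +y side at 0); grows as the knob is pushed to the station's -y side (yellow mark); upright at 0.4. Light up to 0.15, then stiff (10 to 14 N near 0.3); past 0.55 it is drawn into the float notch and rests near 0.85 (stop 0.86). Let go before 0.45 it springs back.
- knob_left (a point): Centre of the orange ball knob (30 mm across, on a 10 mm stick) of the left station's lever, 133 to 140 mm above the table. The lever's hinge is level, along the station's x axis, 128 mm from the station's origin on its -x side, 50 mm above the table and 90 mm from the knob's centre.
- station_right: Fixed right clamping station (-y side of the table): dark base 190 x 170 mm, grey pedestal and a bare round aluminium cover on top, held at the rim by three jaws. Origin at table level under the cover's centre, z up. On its -x side, facing the robot, a green valve block (50 x 90 x 42 mm, centre 128 mm from the origin) carries this station's own clamp lever.
- face_right (a point): Centre of the face of the right station's cover (160 mm across, 18 mm thick), 80 mm above the table. One of the two covers, either one, is bowed: from 8 mm off centre its face falls evenly to 5 mm lower at the rim. The other is flat. Both centres are equally high, so they look alike.
- lever_right (a joint): Clamp lever of the right station, rad: 0 to 0.12 at the start (clamped, leaning 0.4 rad to the station's +y side at 0); grows as the knob is pushed to the station's -y side (yellow mark); upright at 0.4. Light up to 0.15, then stiff (10 to 14 N near 0.3); past 0.55 it is drawn into the float notch and rests near 0.85 (stop 0.86). Let go before 0.45 it springs back.
- knob_right (a point): Centre of the orange ball knob (30 mm across, on a 10 mm stick) of the right station's lever, 133 to 140 mm above the table. The lever's hinge is level, along the station's x axis, 128 mm from the station's origin on its -x side, 50 mm above the table and 90 mm from the knob's centre.
- wrench: Bystander, to be left alone: chrome combination wrench 160 mm long lying flat
- coldfinger: Bystander, to be left alone: turned copper cold-finger piece, 80 mm across, 115 mm tall; origin at its underside
- flange_ring: Bystander, to be left alone: bright steel flange ring, 110 mm across, 20 mm high; origin at its underside
- bolt_cup: Bystander, to be left alone: white plastic cup, 70 mm across, 60 mm tall; origin at its underside
- tape_roll: Bystander, to be left alone: red roll, 70 mm across, 30 mm high; origin at its underside
- solvent: Bystander, to be left alone: white bottle with blue cap, 60 mm across, 150 mm tall; origin at its underside
- driver: Bystander, to be left alone: screwdriver 180 mm long lying flat

How it is judged (in metres and radians):
On the way, in this order (a step that is already met when the one before it is completed fails the run):
1. the straightedge lies across the middle of one of the covers, let go (((horizontal distance between straightedge and face_left below 0.02 m and z of straightedge in the frame of face_left between -0.007 and 0.007 m and angle between straightedge's own z axis and vertical below 0.12 rad) or (horizontal distance between straightedge and face_right below 0.02 m and z of straightedge in the frame of face_right between -0.007 and 0.007 m and angle between straightedge's own z axis and vertical below 0.12 rad)) and contact force between straightedge and the fingers below 0.1 N and linear speed of straightedge below 0.02 m/s), for 0.2 s.
2. its red end is pressed down onto the cover (((horizontal distance between straightedge and face_left below 0.03 m and z of straightedge in the frame of face_left between -0.007 and 0.007 m and angle between straightedge's own z axis and vertical below 0.12 rad) or (horizontal distance between straightedge and face_right below 0.03 m and z of straightedge in the frame of face_right between -0.007 and 0.007 m and angle between straightedge's own z axis and vertical below 0.12 rad)) and horizontal distance between the grasp point and red_end below 0.035 m and z of the grasp point in the frame of straightedge above 0.022 m and contact force between straightedge and the fingers above 3 N), for 0.2 s.
3. its bare end is pressed down onto the cover (((horizontal distance between straightedge and face_left below 0.03 m and z of straightedge in the frame of face_left between -0.007 and 0.007 m and angle between straightedge's own z axis and vertical below 0.12 rad) or (horizontal distance between straightedge and face_right below 0.03 m and z of straightedge in the frame of face_right between -0.007 and 0.007 m and angle between straightedge's own z axis and vertical below 0.12 rad)) and horizontal distance between the grasp point and bare_end below 0.035 m and z of the grasp point in the frame of straightedge above 0.022 m and contact force between straightedge and the fingers above 3 N), for 0.2 s.
4. the bowed cover's lever rests in the float notch, the other cover's lever does not (((contact force between station_left and anything else above 1.2 N and value of joint lever_left above 0.7 rad and value of joint lever_right below 0.3 rad) or (contact force between station_right and anything else above 1.2 N and value of joint lever_right above 0.7 rad and value of joint lever_left below 0.3 rad))), for 0.2 s.
At the end, for the whole second after the job is handed in: the bowed cover's lever rests in the float notch (above 0.7 rad), the other lever is below 0.3 rad, and the straightedge lies still, let go, flat on either cover, its middle within 40 mm of the cover's centre (20 mm when first laid, 30 mm while pressed) (((contact force between station_left and anything else above 1.2 N and value of joint lever_left above 0.7 rad and value of joint lever_right below 0.3 rad) or (contact force between station_right and anything else above 1.2 N and value of joint lever_right above 0.7 rad and value of joint lever_left below 0.3 rad)) and ((horizontal distance between straightedge and face_left below 0.04 m and z of straightedge in the frame of face_left between -0.007 and 0.007 m and angle between straightedge's own z axis and vertical below 0.12 rad) or (horizontal distance between straightedge and face_right below 0.04 m and z of straightedge in the frame of face_right between -0.007 and 0.007 m and angle between straightedge's own z axis and vertical below 0.12 rad)) and contact force between straightedge and the fingers below 0.1 N and linear speed of straightedge below 0.02 m/s); the robot touches nothing.
It fails at once if the sound cover's lever is pushed over its detent ((not (contact force between station_left and anything else above 1.2 N) and value of joint lever_left above 0.55 rad) or (not (contact force between station_right and anything else above 1.2 N) and value of joint lever_right above 0.55 rad)).
It fails at once if the straightedge is dropped to the bench (height (world z) of straightedge below 0.03 m).
It fails at once if a bystander is shifted by more than 40 mm or knocked over (distance of any of wrench, coldfinger, flange_ring, bolt_cup, tape_roll, solvent, driver from where it was at the start of the episode above 0.04 m or angle between any of coldfinger, solvent, bolt_cup's own z axis and vertical above 0.6 rad).
It also fails if it takes over 64 s, if anything falls off the work surface, if the arm or the gripper's body presses on something with over 40 N, if the wrist force passes 120 N, or if a joint passes its speed limit or range.

### The arm

A 7-joint arm with a two-finger parallel gripper is mounted at the origin on the work surface. World frame = base frame: x ahead of the robot, y to its left, z up, the work surface at z = 0. Lengths are in mm, angles in rad, forces in N, time in s.
With the tool pointing down it reaches from about 350 to 900 mm from the base axis. Payload 7.2 kg.
Tool frame: the origin (TCP) lies midway between the tips of the shut fingers; the grasp point (between the pads) lies 19 mm behind it (r.pinch_z is the distance from the TCP to the grasp point, in mm); z points along the fingers, y is the direction in which the jaws open and shut (so a half turn about z gives the same grasp; the last joint's range is limited). The gripper opens to 88 mm and grips with 3 to 60 N. Pads are 20 mm wide; open, the fingers measure 115 mm over their backs; the gripper's body (75 mm by 178 mm) begins 61 mm behind the grasp point.
Start: joints at [1.052, 0.411, -0.013, 1.596, 0.006, 1.134, -0.082], TCP at [272.293, -562.571, 222.653] pointing down, gripper open.
Joint ranges: [-2.95, 2.95], [-0.29, 1.99], [-1.47, 1.44], [0.14, 2.54], [-1.03, 4.17], [0.13, 1.85], [-2.86, 2.86]. Speed limits (rad/s): [2.39, 2.39, 3.01, 3.01, 3.14, 3.14, 3.14].

### API

Orientations are given as [roll, pitch, yaw] about the fixed x, y, z axes, in that order (R = Rz(yaw) Ry(pitch) Rx(roll)).
In Python, from rig import r, cams gives the robot as it stands. The module is installed in compiled form; this text tells all that it offers.
- The arm moves only by the shell command python3 -m creep 'ROWS' [OPENING] [FORCE]. ROWS is JSON, a list of rows, each an object with "offset": the shift along the tool's x, y, z in mm, a list of three; "delta_rot": the turn, a rotation vector about the tool's x, y, z in degrees, a list of three. A call has 1 to 12 rows; each row shifts and turns the commanded pose from where the row before left it, along the tool's axes as they then stand; what a row does not reach is not made up. A row lasts 1/8 s, in which the tool goes at most 62.5 mm and 10.7 degrees, less where a joint would pass 70% of its speed; a pose out of reach is approached as far as the arm can. A call with a gripper value outside its range is refused whole. OPENING is the finger opening in mm, from 0 to 87.8, set as the call begins (- or left out, the last holds). The fingers move at their own pace and stop on an object; FORCE is the grip in N (left out, the last holds). Time passes only in rows, so rows that do not move let the fingers close. It gives the time, the measured TCP pose, the force and the opening at its end, in the units of the state.
- r.sense(): the state, without advancing time (a new reading comes with each control period).
- cams.snapshot(name): name is "scene" or "top" or "wrist"; returns the picture (420x560x3 uint8, red, green, blue); there is no depth.
- cams.get_calibration(name): a dict with "camera_matrix" (3x3 intrinsics, pixels), "T" (4x4, takes a point from camera to world coordinates); the wrist camera has in their place "T_tool_cam" (4x4, takes a point from camera to tool coordinates, whose origin is the TCP and whose axes are the flange's). Camera axes: x right, y up, looking along -z (the intrinsics and any distortion apply to the point x, -y, -z); pixel columns grow to the right and rows downward; lengths in mm; the calibration is good to about 2 mm. A picture is of the moment at which its call begins: read the wrist's pose just before it. get_calibration takes no time and is no camera call.
- r.job_done(): hands the job in, once; it reports no verdict.
The state is a dict: "clock": time; "joint_pos": joint angles; "dq": joint speeds; "effort": joint torques, N m; "tool_pos": TCP position; "orientation": TCP orientation; "wrist_force": force on the tool from outside, world axes, zero at the start; "moment": the same for the moment, N m; "grip_width": opening from 0.0 (shut) to 1.0 (fully open).
Only numpy, scipy, OpenCV 4.12 (cv2) and the standard library are available. Lean on these libraries where they do the work, as an engineer would, in place of code of your own. Each camera call takes 0.05 s, during which the arm holds its last target.

## Working session

There is one attempt and no reset: what is moved stays moved. The work goes in short steps, Python scripts to look and compute and a shell command to move; the robot and the scene stay as the last step left them, time stands still between calls to the robot, and variables do not carry over. Pictures are saved under pics/ and viewed, and the job is handed in when it is done.

```bash
mkdir -p pics; python3 - <<'E'
from rig import r,cams
import cv2,numpy as np
np.set_printoptions(precision=3,suppress=True)
for n in ["scene","top"]:
    cv2.imwrite(f"pics/{n}0.png",cams.snapshot(n)[:,:,::-1]); print(n,cams.get_calibration(n))
print(cams.get_calibration("wrist")); print(r.sense(),r.pinch_z)
E
```

```text
scene {'camera_matrix': array([[484.068,   0.   , 276.555],
       [  0.   , 484.068, 217.718],
       [  0.   ,   0.   ,   1.   ]]), 'T': array([[  -0.841,   -0.39 ,    0.376, 1140.584],
       [   0.541,   -0.618,    0.57 ,  851.618],
       [   0.01 ,    0.682,    0.731, 1211.052],
       [   0.   ,    0.   ,    0.   ,    1.   ]])}
top {'camera_matrix': array([[492.538,   0.   , 283.536],
       [  0.   , 492.538, 213.401],
       [  0.   ,   0.   ,   1.   ]]), 'T': array([[   0.021,    0.978,   -0.209,  244.682],
       [  -1.   ,    0.021,   -0.003,    9.436],
       [   0.002,    0.209,    0.978, 1591.594],
       [   0.   ,    0.   ,    0.   ,    1.   ]])}
{'camera_matrix': array([[349.838,   0.   , 284.647],
       [  0.   , 349.838, 202.295],
       [  0.   ,   0.   ,   1.   ]]), 'T_tool_cam': array([[   0.   ,    0.955,    0.296,   81.871],
       [   1.   ,   -0.   ,    0.001,   -0.299],
       [   0.001,    0.296,   -0.955, -162.193],
       [   0.   ,    0.   ,    0.   ,    1.   ]])}
{'clock': 0.1, 'joint_pos': array([ 1.052,  0.412, -0.013,  1.597,  0.006,  1.134, -0.082]), 'dq': array([ 0.001, -0.002,  0.001, -0.004,  0.   , -0.   ,  0.   ]), 'effort': array([  0.003, -58.91 ,   0.644, -29.171,  -0.054,   0.014,   0.   ]), 'tool_pos': array([ 272.066, -562.178,  221.914]), 'orientation': array([-3.14 ,  0.   ,  0.451]), 'wrist_force': array([-0.24 ,  0.154, -0.325]), 'moment': array([ 0.015, -0.011,  0.025]), 'grip_width': 0.9998579515752005} 18.700000000000003
```

View pics/scene0.png

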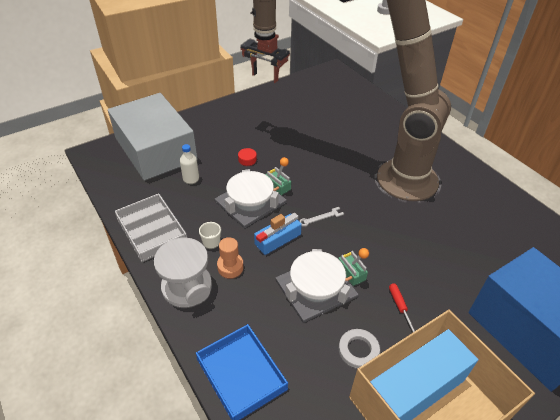

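View pics/top0.png

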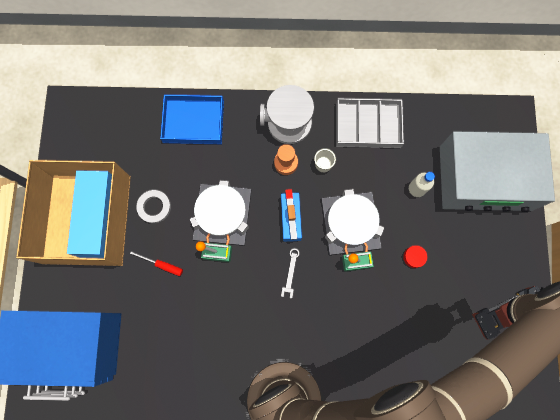

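The top view has +x up and +y left. It shows the left cover at about (219,210), the right cover at (353,220), and the straightedge at (291,213) with its red end up. The knobs are at (200,246) and (353,258). Next I'll take measurements.

```bash
cat > h.py <<'E'
import numpy as np,cv2
from rig import r,cams
from scipy.spatial.transform import Rotation as R
np.set_printoptions(precision=2,suppress=True)
def pose(s=None):
    s=s or r.sense(); T=np.eye(4); T[:3,:3]=R.from_euler('xyz',s['orientation']).as_matrix(); T[:3,3]=s['tool_pos']; return T
def cal(n,Tt=None):
    c=cams.get_calibration(n); 
    return c['camera_matrix'],(c['T'] if n!='wrist' else Tt@c['T_tool_cam'])
def ray(px,K,T):
    d=np.array([(px[0]-K[0,2])/K[0,0],-(px[1]-K[1,2])/K[1,1],-1]); return T[:3,3],T[:3,:3]@d
def onz(px,z,K,T):
    o,d=ray(px,K,T); return o+d*(z-o[2])/d[2]
def tri(a,b):
    A=[];B=[]
    for o,d in (a,b):
        d=d/np.linalg.norm(d);P=np.eye(3)-np.outer(d,d);A.append(P);B.append(P@o)
    return np.linalg.solve(sum(A),sum(B))
def proj(p,K,T):
    q=T[:3,:3].T@(np.array(p)-T[:3,3]); return np.array([K[0,2]+K[0,0]*q[0]/-q[2],K[1,2]-K[1,1]*q[1]/-q[2]])
def blobs(m,mn=15):
    n,l,st,ce=cv2.connectedComponentsWithStats(m.astype(np.uint8)); return [(ce[i],st[i]) for i in range(1,n) if st[i][4]>=mn]
E
python3 - <<'E'
from h import *
for n in ["top","scene"]:
    im=cv2.imread(f"pics/{n}0.png"); hsv=cv2.cvtColor(im,cv2.COLOR_BGR2HSV); K,T=cal(n)
    H,S,V=cv2.split(hsv)
    for name,m in dict(orange=(H>8)&(H<17)&(S>180)&(V>150),red=((H<5)|(H>175))&(S>170)&(V>110),white=(S<30)&(V>215),blue=(H>100)&(H<120)&(S>120)).items():
        for c,s in blobs(m,20):
            print(n,name,c,s,[onz(c,z,K,T)[:2] for z in (55,80,137)])
    cv2.imwrite(f"pics/{n}z.png",cv2.resize(im[150:300,150:430] if n=="top" else im[140:320,180:400],None,fx=2.8,fy=2.8,interpolation=cv2.INTER_CUBIC))
E
```

```text
top orange [200.34 246.18] [196 241  10  10  38] [array([462.74, 273.11]), array([459.19, 268.82]), array([451.11, 259.04])]
top orange [352.29 258.09] [349 253   9  10  34] [array([ 435.34, -204.44]), array([ 432.24, -200.96]), array([ 425.16, -193.03])]
top red [288.44 193.06] [285 189   7   9  54] [array([641.06,  -0.62]), array([634.61,  -0.46]), array([619.91,  -0.09])]
top red [415.09 256.28] [404 246  23  22 414] [array([ 445.22, -401.27]), array([ 441.96, -394.59]), array([ 434.52, -379.35])]
top red [168.31 267.42] [155 260  28  16 220] [array([393.95, 369.11]), array([391.52, 363.25]), array([385.99, 349.91])]
top white [99.55 67.97] [   0   44  219   44 4067] [array([1066.44,  650.47]), array([1053.07,  640.04]), array([1022.59,  616.26])]
top white [88.43 49.29] [86 47  6  6 21] [array([1135.49,  695.58]), array([1120.99,  684.41]), array([1087.95,  658.96])]
top white [216.09  60.15] [190  47  58  31 851] [array([1104.29,  255.48]), array([1090.31,  251.47]), array([1058.42,  242.35])]
top white [429.14  73.69] [ 325   48  228   55 4513] [array([1069.87, -470.76]), array
[... 5998 characters left out ...]
203.7 ]), array([577.39, 217.71]), array([605.78, 249.66])]
scene blue [185.66 147.72] [182 144   8   8  53] [array([ 640.75, -535.42]), array([ 651.56, -505.43]), array([ 676.21, -437.04])]
scene blue [278.45 237.23] [254 220  47  35 710] [array([586.75,  24.24]), array([598.73,  42.13]), array([626.03,  82.92])]
scene blue [524.95 312.8 ] [ 469  247   91  145 8064] [array([157.92, 622.16]), array([179.17, 627.13]), array([227.62, 638.44])]
scene blue [241.33 372.28] [ 196  324   92   96 5120] [array([909.09, 350.38]), array([914.09, 361.22]), array([925.51, 385.93])]
scene blue [436.7  394.25] [399 360  79  60 742] [array([534.53, 655.98]), array([547.63, 660.21]), array([577.52, 669.85])]
```

View pics/topz.png

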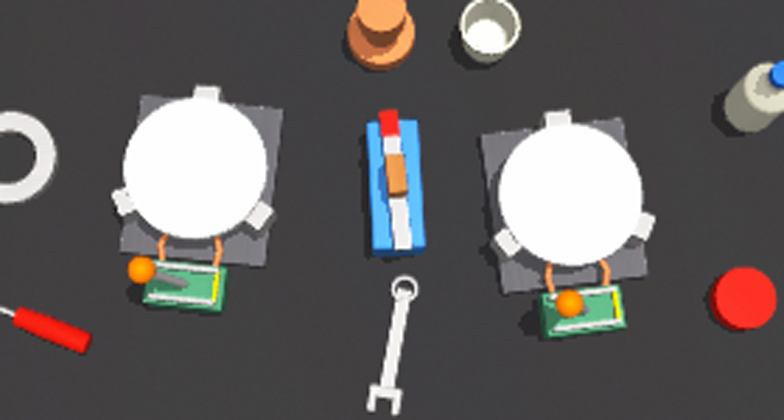

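```bash
python3 -m creep '[{"offset":[43,-30,-3],"delta_rot":[0,0,0]},{"offset":[43,-30,-3],"delta_rot":[0,0,0]},{"offset":[43,-30,-3],"delta_rot":[0,0,0]},{"offset":[43,-30,-3],"delta_rot":[0,0,0]},{"offset":[43,-30,-3],"delta_rot":[0,0,0]},{"offset":[43,-30,-3],"delta_rot":[0,0,0]},{"offset":[43,-30,-3],"delta_rot":[0,0,0]},{"offset":[43,-30,-3],"delta_rot":[0,0,0]},{"offset":[43,-30,-3],"delta_rot":[0,0,0]},{"offset":[0,0,0],"delta_rot":[0,0,9]},{"offset":[0,0,0],"delta_rot":[0,0,9]},{"offset":[0,0,0],"delta_rot":[0,0,0]}]' 60 20
python3 - <<'E'
from h import *
s=r.sense(); np.save("w1.npy",pose(s)); print(s['tool_pos'],s['orientation'],s['clock'],s['wrist_force'])
cv2.imwrite("pics/w1.png",cams.snapshot("wrist")[:,:,::-1])
E
```

```text
clock: 1.6
tool_pos: [502.8, -150.8, 249.3]
orientation: [-3.141, 0.001, 0.138]
wrist_force: [-1.0, -0.2, 0.1]
grip_width: 0.685
[ 502.83 -150.76  249.33] [-3.14  0.    0.14] 1.6 [-1.03 -0.24  0.11]
```

View pics/w1.png

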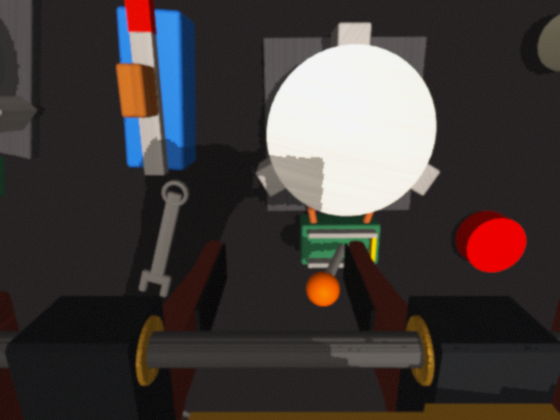

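The wrist view shows the right cover at about (352,130), its knob at (323,289), and the straightedge upper left with its wood block at (137,90). I'll measure these.

```bash
python3 - <<'E'
from h import *
im=cv2.imread("pics/w1.png"); K,T=cal("wrist",np.load("w1.npy"))
hsv=cv2.cvtColor(im,cv2.COLOR_BGR2HSV);H,S,V=cv2.split(hsv)
for name,m,z in [("white",(S<60)&(V>190),80),("orange",(H>8)&(H<17)&(S>200)&(V>120),135),("wood",(H>5)&(H<17)&(S>150)&(V>100)&(S<225),103),("green",(H>60)&(H<90)&(S>90)&(V>60),42)]:
    m=cv2.morphologyEx(m.astype(np.uint8),cv2.MORPH_OPEN,np.ones((3,3)))
    cs,_=cv2.findContours(m,cv2.RETR_EXTERNAL,cv2.CHAIN_APPROX_NONE)
    for c in cs:
        if cv2.contourArea(c)<300: continue
        rc=cv2.minAreaRect(c); b=cv2.boxPoints(rc)
        print(name,cv2.contourArea(c),b.round(0).tolist(),onz(rc[0],z,K,T),[onz(p,z,K,T)[:2].round(0).tolist() for p in b])
        if name=="white" and cv2.contourArea(c)>5000:
            h=cv2.convexHull(c)[:,0]; P=np.array([onz(p,80,K,T)[:2] for p in h]); (x,y),rad=cv2.minEnclosingCircle(P.astype(np.float32)); print("cover",x,y,rad, cv2.fitEllipse(P.astype(np.float32)))
# green vertices
E
python3 - <<'E'
import cv2
im=cv2.imread("pics/w1.png"); cv2.imwrite("pics/w1a.png",cv2.resize(im[0:190,90:220],None,fx=4,fy=3)) 
cv2.imwrite("pics/w1b.png",cv2.resize(im[180:320,280:400],None,fx=4,fy=4))
E
```

```text
white 340.5 [[139.0, 120.0], [157.0, 117.0], [160.0, 144.0], [142.0, 146.0]] [532.76 -18.48  80.  ] [[543.0, -8.0], [547.0, -25.0], [523.0, -29.0], [518.0, -12.0]]
white 550.0 [[129.0, 33.0], [149.0, 31.0], [152.0, 64.0], [132.0, 66.0]] [603.88  -9.34  80.  ] [[615.0, 1.0], [619.0, -16.0], [593.0, -20.0], [589.0, -2.0]]
white 21430.0 [[238.0, 125.0], [356.0, 9.0], [479.0, 136.0], [361.0, 251.0]] [ 561.02 -211.66   80.  ] [[551.0, -100.0], [660.0, -189.0], [572.0, -325.0], [440.0, -239.0]]
cover 564.5062255859375 -213.4481658935547 89.45297241210938 ((557.7815551757812, -208.33477783203125), (154.2935333251953, 173.4624786376953), 129.79551696777344)
orange 818.0 [[307.0, 274.0], [339.0, 274.0], [339.0, 306.0], [307.0, 306.0]] [ 422.01 -196.14  135.  ] [[436.0, -179.0], [440.0, -207.0], [408.0, -213.0], [404.0, -185.0]]
orange 1143.5 [[116.0, 65.0], [141.0, 62.0], [147.0, 115.0], [122.0, 118.0]] [570.66 -24.27 135.  ] [[587.0, -13.0], [591.0, -31.0], [554.0, -36.0], [549.0, -17.0]]
wood 1279.5 [[115.0, 64.0], [141.0, 61.0], [147.0, 116.0], [121.0, 119.0]] [569.05 -10.68 103.  ] [[588.0, 2.0], [593.0, -19.0], [550.0, -24.0], [544.0, -2.0]]
green 1076.5 [[301.0, 224.0], [380.0, 224.0], [380.0, 264.0], [301.0, 264.0]] [ 429.47 -225.06   42.  ] [[447.0, -176.0], [460.0, -265.0], [411.0, -276.0], [398.0, -184.0]]
```

View pics/w1b.png

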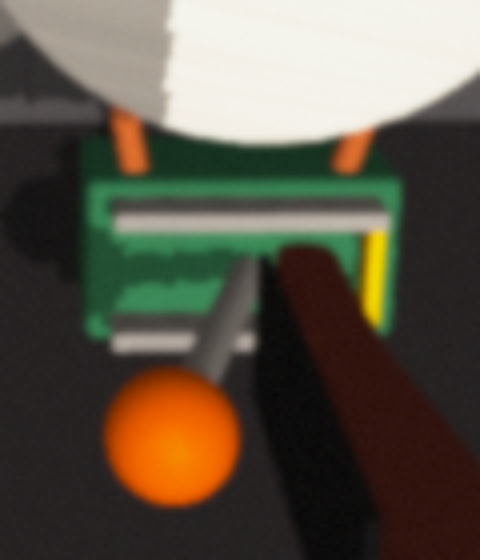

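```bash
python3 -m creep '[{"offset":[28,-43,0],"delta_rot":[0,0,0]},{"offset":[28,-43,0],"delta_rot":[0,0,0]},{"offset":[28,-43,20],"delta_rot":[0,0,0]},{"offset":[0,0,30],"delta_rot":[0,0,0]},{"offset":[0,0,0],"delta_rot":[0,0,0]}]'
python3 - <<'E'
from h import *
s=r.sense(); np.save("w2.npy",pose(s)); print(s['tool_pos'],s['orientation'],s['clock'],s['wrist_force'])
im=cams.snapshot("wrist")[:,:,::-1].copy();cv2.imwrite("pics/w2.png",im)
K,T=cal("wrist",np.load("w2.npy"))
hsv=cv2.cvtColor(im,cv2.COLOR_BGR2HSV);H,S,V=cv2.split(hsv)
for name,m,z in [("white",(S<60)&(V>150),69),("wood",(H>5)&(H<17)&(S>150)&(V>80)&(S<235),103),("red",((H<5)|(H>175))&(S>150)&(V>120),69)]:
    m=cv2.morphologyEx(m.astype(np.uint8),cv2.MORPH_OPEN,np.ones((3,3)))
    cs,_=cv2.findContours(m,cv2.RETR_EXTERNAL,cv2.CHAIN_APPROX_NONE)
    for c in cs:
        if cv2.contourArea(c)<300: continue
        rc=cv2.minAreaRect(c); b=cv2.boxPoints(rc)
        print(name,cv2.contourArea(c),b.round(0).tolist(),onz(rc[0],z,K,T),[onz(p,z,K,T)[:2].round(1).tolist() for p in b])
# rectified right cover from w1
K,T=cal("wrist",np.load("w1.npy")); im=cv2.imread("pics/w1.png")
c0=np.array([557,-208]); 
src=np.float32([proj([c0[0]+dx,c0[1]+dy,80],K,T) for dx,dy in [(120,120),(120,-120),(-120,-120),(-120,120)]])
M=cv2.getPerspectiveTransform(src,np.float32([[0,0],[480,0],[480,480],[0,480]]))
w=cv2.warpPerspective(im,M,(480,480)); cv2.imwrite("pics/rect1.png",w)
g=cv2.GaussianBlur(cv2.cvtColor(w,cv2.COLOR_BGR2GRAY),(5,5),0)
h=cv2.HoughCircles(g,cv2.HOUGH_GRADIENT,1,200,param1=100,param2=20,minRadius=145,maxRadius=172); print(h)
for u,v,rr in h[0]: print("right cover",c0[0]+120-v/2,c0[1]+120-u/2,rr/2)
E
```

```text
clock: 2.28
tool_pos: [567.1, -11.7, 197.5]
orientation: [-3.141, 0.005, 0.14]
wrist_force: [-0.5, -0.6, 0.7]
grip_width: 0.681
[567.1  -11.67 197.48] [-3.14  0.    0.14] 2.275 [-0.54 -0.55  0.69]
white 1648.0 [[256.0, 330.0], [273.0, 232.0], [301.0, 236.0], [284.0, 335.0]] [478.75 -17.82  69.  ] [[424.2, -3.1], [529.6, -5.7], [528.6, -31.3], [422.6, -31.2]]
white 645.5 [[273.0, 133.0], [296.0, 133.0], [296.0, 162.0], [273.0, 162.0]] [605.39  -5.49  69.  ] [[615.8, 5.5], [618.5, -13.2], [594.7, -16.7], [592.0, 2.4]]
white 20733.0 [[393.0, 123.0], [559.0, 123.0], [559.0, 308.0], [393.0, 308.0]] [ 569.75 -180.66   69.  ] [[637.4, -89.9], [656.2, -223.2], [489.7, -288.0], [467.4, -130.2]]
white 18110.0 [[-0.0, 15.0], [119.0, 15.0], [119.0, 241.0], [0.0, 241.0]] [595.47 178.5   69.  ] [[673.4, 218.1], [685.8, 130.3], [501.1, 130.5], [486.1, 236.9]]
white 514.0 [[424.0, 0.0], [489.0, 0.0], [489.0, 16.0], [424.0, 16.0]] [ 725.33 -117.15   69.  ] [[727.1, -92.0], [733.7, -139.3], [723.5, -142.6], [716.8, -94.7]]
wood 1321.0 [[271.0, 172.0], [296.0, 172.0], [296.0, 227.0], [271.0, 227.0]] [570.95  -9.62 103.  ] [[590.9, 2.6], [593.5, -15.9], [550.0, -22.5], [547.2, -3.0]]
wood 377.0 [[264.0, 0.0], [319.0, 0.0], [319.0, 10.0], [264.0, 10.0]] [703.06   3.6  103.  ] [[703.4, 21.7], [708.4, -13.7], [702.7, -14.6], [697.7, 21.0]]
red 897.0 [[272.0, 93.0], [298.0, 93.0], [298.0, 131.0], [272.0, 131.0]] [633.7   -1.91  69.  ] [[646.7, 10.3], [649.6, -10.1], [620.3, -14.5], [617.3, 6.5]]
[[[234.5 243.5 158.1]]]
right cover 555.25 -205.25 79.05
```

View pics/w2.png

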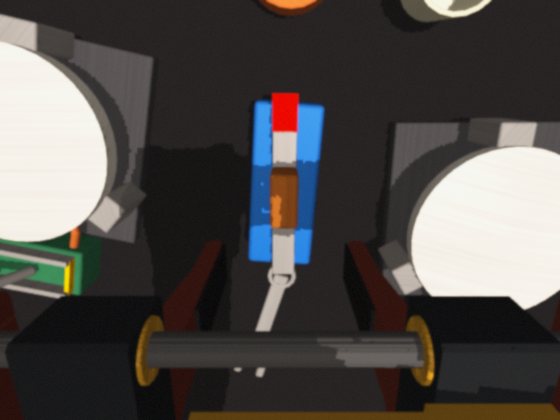

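View pics/rect1.png

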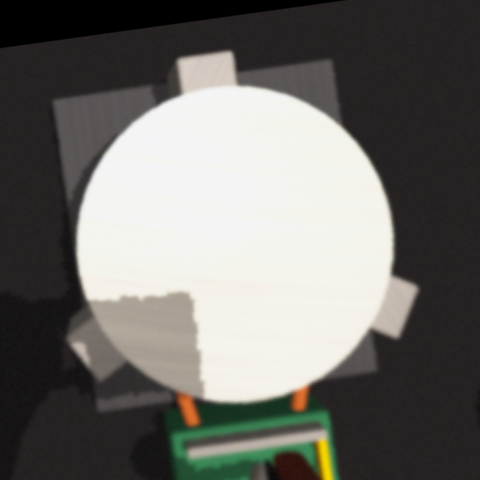

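```bash
python3 -m creep '[{"offset":[3.5,-1.5,40],"delta_rot":[0,0,0]},{"offset":[0,0,45],"delta_rot":[0,0,0]},{"offset":[0,0,39],"delta_rot":[0,0,0]},{"offset":[0,0,0],"delta_rot":[0,0,0]},{"offset":[0,0,0],"delta_rot":[0,0,0]}]'
python3 -m creep '[{"offset":[0,0,0],"delta_rot":[0,0,0]},{"offset":[0,0,0],"delta_rot":[0,0,0]},{"offset":[0,0,0],"delta_rot":[0,0,0]},{"offset":[0,0,0],"delta_rot":[0,0,0]},{"offset":[0,0,0],"delta_rot":[0,0,0]},{"offset":[0,0,0],"delta_rot":[0,0,0]}]' 0 30
```

```text
clock: 2.95
tool_pos: [573.3, -10.2, 77.8]
orientation: [3.141, -0.003, 0.136]
wrist_force: [1.1, -0.5, 0.5]
grip_width: 0.683
clock: 3.7
tool_pos: [572.0, -9.8, 75.8]
orientation: [3.141, -0.0, 0.137]
wrist_force: [-1.3, -0.3, 3.8]
grip_width: 0.249
```

```bash
python3 -m creep '[{"offset":[0,0,-25],"delta_rot":[0,0,0]},{"offset":[0,0,-30],"delta_rot":[0,0,0]},{"offset":[0,0,-20],"delta_rot":[0,0,0]},{"offset":[-7,32,0],"delta_rot":[0,0,0]},{"offset":[-7,32,0],"delta_rot":[0,0,0]},{"offset":[-7,32,0],"delta_rot":[0,0,0]},{"offset":[-7,32,0],"delta_rot":[0,0,0]},{"offset":[-7,32,0],"delta_rot":[0,0,0]},{"offset":[-7,32,0],"delta_rot":[0,0,0]},{"offset":[0,0,0],"delta_rot":[0,0,-8]},{"offset":[0,0,0],"delta_rot":[0,0,-8]},{"offset":[0,0,0],"delta_rot":[0,0,-8]}]'
python3 -m creep '[{"offset":[0,0,0],"delta_rot":[0,0,-6]},{"offset":[0,0,0],"delta_rot":[0,0,0]},{"offset":[0,0,0],"delta_rot":[0,0,0]}]'
python3 - <<'E'
from h import *
s=r.sense(); np.save("w3.npy",pose(s)); print(s['tool_pos'],s['orientation'],s['clock'],s['wrist_force'])
im=cams.snapshot("wrist")[:,:,::-1].copy();cv2.imwrite("pics/w3.png",im)
cv2.imwrite("pics/s3.png",cams.snapshot("scene")[:,:,::-1])
E
```

```text
clock: 5.2
tool_pos: [555.8, -205.4, 149.7]
orientation: [-3.14, 0.001, 0.56]
wrist_force: [0.2, -0.0, -3.9]
grip_width: 0.245
clock: 5.58
tool_pos: [556.1, -205.6, 150.2]
orientation: [-3.141, 0.0, 0.658]
wrist_force: [-0.3, 0.6, -3.0]
grip_width: 0.253
[ 556.14 -205.6   150.19] [-3.14  0.    0.66] 5.575 [-0.27  0.58 -3.04]
```

View pics/w3.png

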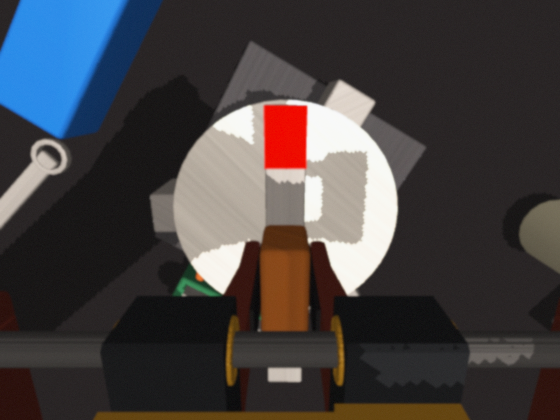

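The straightedge is held over the right cover, with the red tip at pixel row 105 and columns 264–307. I'll check the bar's centre from that tip.

```bash
python3 - <<'E'
from h import *
K,T=cal("wrist",np.load("w3.npy"))
tip=onz((285.5,105),143.4,K,T); print(tip, tip[:2]-80*np.array([np.cos(.658),np.sin(.658)]))
E
```

```text
[ 617.2  -158.55  143.4 ] [ 553.9  -207.47]
```

```bash
python3 -m creep '[{"offset":[2,0,25],"delta_rot":[0,0,0]},{"offset":[0,0,15],"delta_rot":[0,0,0]},{"offset":[0,0,4],"delta_rot":[0,0,0]},{"offset":[0,0,2],"delta_rot":[0,0,0]},{"offset":[0,0,0],"delta_rot":[0,0,0]},{"offset":[0,0,0],"delta_rot":[0,0,0]}]'
python3 -m creep '[{"offset":[0,0,2],"delta_rot":[0,0,0]},{"offset":[0,0,1],"delta_rot":[0,0,0]},{"offset":[0,0,0],"delta_rot":[0,0,0]},{"offset":[0,0,0],"delta_rot":[0,0,0]}]'
```

```text
clock: 6.42
tool_pos: [558.3, -204.6, 105.2]
orientation: [3.141, -0.0, 0.66]
wrist_force: [0.2, 0.4, -3.0]
grip_width: 0.249
clock: 6.92
tool_pos: [558.1, -204.4, 101.7]
orientation: [3.142, -0.0, 0.66]
wrist_force: [-0.1, 0.1, -3.1]
grip_width: 0.252
```

```bash
python3 -m creep '[{"offset":[0,0,1],"delta_rot":[0,0,0]},{"offset":[0,0,0],"delta_rot":[0,0,0]},{"offset":[0,0,0],"delta_rot":[0,0,0]}]'
python3 -m creep '[{"offset":[0,0,0.7],"delta_rot":[0,0,0]},{"offset":[0,0,0],"delta_rot":[0,0,0]},{"offset":[0,0,0],"delta_rot":[0,0,0]}]'
```

```text
clock: 7.3
tool_pos: [558.1, -204.5, 100.8]
orientation: [3.141, -0.0, 0.66]
wrist_force: [0.4, 0.1, -0.8]
grip_width: 0.245
clock: 7.68
tool_pos: [558.2, -204.5, 100.8]
orientation: [3.141, -0.0, 0.66]
wrist_force: [-2.1, 1.1, 4.6]
grip_width: 0.251
```

```bash
python3 -m creep '[{"offset":[0,0,0],"delta_rot":[0,0,0]},{"offset":[0,0,0],"delta_rot":[0,0,0]},{"offset":[0,0,0],"delta_rot":[0,0,0]},{"offset":[0,0,0],"delta_rot":[0,0,0]},{"offset":[0,0,-25],"delta_rot":[0,0,0]},{"offset":[0,0,-35],"delta_rot":[0,0,0]},{"offset":[0,0,-20],"delta_rot":[0,0,0]},{"offset":[-20,0,0],"delta_rot":[0,0,0]},{"offset":[0,0,0],"delta_rot":[0,0,0]},{"offset":[0,0,0],"delta_rot":[0,0,0]}]' 46
python3 - <<'E'
from h import *
s=r.sense(); np.save("w4.npy",pose(s)); print(s['tool_pos'],s['orientation'],s['clock'],s['wrist_force'])
im=cams.snapshot("wrist")[:,:,::-1].copy();cv2.imwrite("pics/w4.png",im)
K,T=cal("wrist",pose(s))
cv2.imwrite("pics/s4.png",cams.snapshot("scene")[140:320,180:400,::-1].repeat(3,0).repeat(3,1))
hsv=cv2.cvtColor(im,cv2.COLOR_BGR2HSV);H,S,V=cv2.split(hsv)
for name,m,z in [("wood",(H>5)&(H<17)&(S>150)&(V>80)&(S<235),128),("red",((H<5)|(H>175))&(S>150)&(V>120),94)]:
    m=cv2.morphologyEx(m.astype(np.uint8),cv2.MORPH_OPEN,np.ones((3,3)))
    cs,_=cv2.findContours(m,cv2.RETR_EXTERNAL,cv2.CHAIN_APPROX_NONE)
    for c in cs:
        if cv2.contourArea(c)<300: continue
        rc=cv2.minAreaRect(c); b=cv2.boxPoints(rc)
        print(name,cv2.contourArea(c),b.round(0).tolist(),onz(rc[0],z,K,T),[onz(p,z,K,T)[:2].round(1).tolist() for p in b])
E
```

```text
clock: 8.93
tool_pos: [541.4, -216.9, 178.9]
orientation: [-3.14, 0.001, 0.659]
wrist_force: [-0.9, 0.7, -0.3]
grip_width: 0.523
[ 541.42 -216.93  178.9 ] [-3.14  0.    0.66] 8.925 [-0.94  0.66 -0.26]
wood 1986.5 [[270.0, 229.0], [270.0, 163.0], [301.0, 163.0], [301.0, 229.0]] [ 557.45 -204.69  128.  ] [[533.5, -210.4], [568.3, -184.2], [580.0, -199.3], [545.9, -226.4]]
red 1286.0 [[270.0, 69.0], [301.0, 69.0], [301.0, 114.0], [270.0, 114.0]] [ 607.51 -165.84   94.  ] [[612.4, -149.0], [625.0, -165.2], [602.4, -183.3], [589.4, -166.5]]
```

View pics/w4.png

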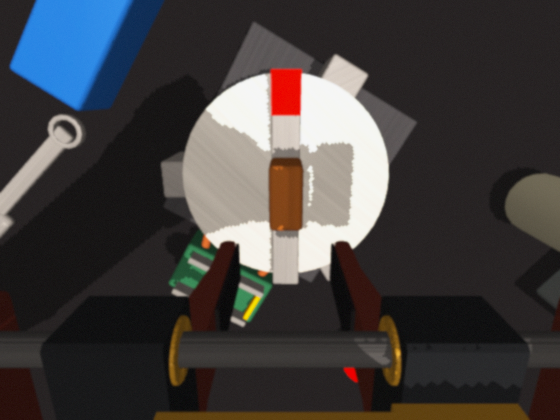

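View pics/s4.png

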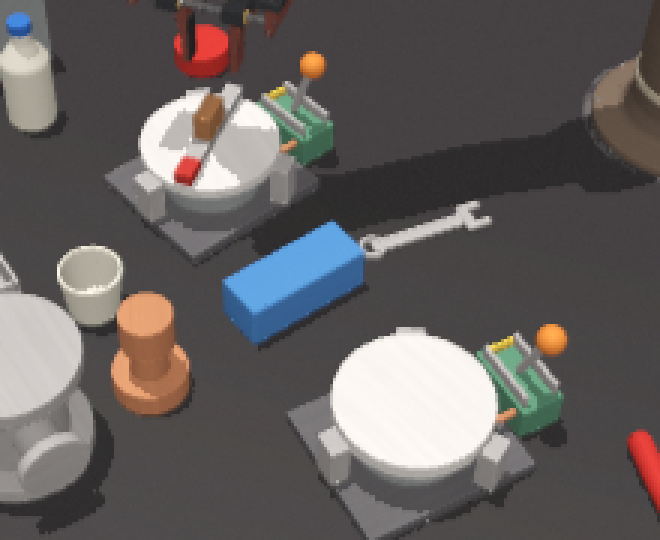

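The bar lies centred and released on the right cover. I'll close the fingers, move 85 mm along the bar to the red end, and descend.

```bash
python3 -m creep '[{"offset":[30,0,0],"delta_rot":[0,0,0]},{"offset":[35,0,0],"delta_rot":[0,0,0]},{"offset":[20,0,0],"delta_rot":[0,0,0]},{"offset":[0,0,0],"delta_rot":[0,0,0]},{"offset":[0,0,30],"delta_rot":[0,0,0]},{"offset":[0,0,30],"delta_rot":[0,0,0]},{"offset":[0,0,18],"delta_rot":[0,0,0]},{"offset":[0,0,0],"delta_rot":[0,0,0]},{"offset":[0,0,0],"delta_rot":[0,0,0]},{"offset":[0,0,0],"delta_rot":[0,0,0]}]' 0 20
python3 -m creep '[{"offset":[0,0,2],"delta_rot":[0,0,0]},{"offset":[0,0,0],"delta_rot":[0,0,0]},{"offset":[0,0,0],"delta_rot":[0,0,0]}]'
```

```text
clock: 10.28
tool_pos: [610.1, -164.8, 103.2]
orientation: [3.14, -0.001, 0.66]
wrist_force: [0.7, -0.6, 0.5]
grip_width: 0.009
clock: 10.65
tool_pos: [609.4, -164.6, 100.0]
orientation: [3.141, -0.0, 0.66]
wrist_force: [-0.4, -0.6, -0.4]
grip_width: 0.002
```

```bash
python3 -m creep '[{"offset":[0,0,2],"delta_rot":[0,0,0]},{"offset":[0,0,2],"delta_rot":[0,0,0]},{"offset":[0,0,1],"delta_rot":[0,0,0]},{"offset":[0,0,0],"delta_rot":[0,0,0]},{"offset":[0,0,0],"delta_rot":[0,0,0]}]'
python3 -m creep '[{"offset":[0,0,1],"delta_rot":[0,0,0]},{"offset":[0,0,0],"delta_rot":[0,0,0]},{"offset":[0,0,0],"delta_rot":[0,0,0]}]'
```

```text
clock: 11.28
tool_pos: [609.4, -164.6, 95.0]
orientation: [3.142, -0.0, 0.66]
wrist_force: [-0.2, -0.5, 0.2]
grip_width: 0.005
clock: 11.65
tool_pos: [609.5, -164.5, 94.0]
orientation: [3.141, -0.0, 0.66]
wrist_force: [-0.3, -0.3, 0.4]
grip_width: 0.007
```

```bash
python3 -m creep '[{"offset":[0,0,1],"delta_rot":[0,0,0]},{"offset":[0,0,0],"delta_rot":[0,0,0]},{"offset":[0,0,0],"delta_rot":[0,0,0]}]'
python3 -m creep '[{"offset":[0,0,0.5],"delta_rot":[0,0,0]},{"offset":[0,0,0],"delta_rot":[0,0,0]},{"offset":[0,0,0],"delta_rot":[0,0,0]}]'
```

```text
clock: 12.02
tool_pos: [609.4, -164.5, 93.0]
orientation: [3.142, -0.0, 0.66]
wrist_force: [0.4, 0.4, 1.1]
grip_width: 0.003
clock: 12.4
tool_pos: [609.4, -164.6, 92.4]
orientation: [3.142, -0.0, 0.66]
wrist_force: [0.6, 0.6, 0.7]
grip_width: 0.007
```

```bash
python3 -m creep '[{"offset":[0,0,1],"delta_rot":[0,0,0]},{"offset":[0,0,0],"delta_rot":[0,0,0]},{"offset":[0,0,0],"delta_rot":[0,0,0]}]'
python3 -m creep '[{"offset":[0,0,1],"delta_rot":[0,0,0]},{"offset":[0,0,0],"delta_rot":[0,0,0]},{"offset":[0,0,0],"delta_rot":[0,0,0]}]'
```

```text
clock: 12.78
tool_pos: [609.3, -164.6, 91.4]
orientation: [-3.142, 0.0, 0.66]
wrist_force: [0.5, -0.2, 0.8]
grip_width: 0.001
clock: 13.15
tool_pos: [609.6, -164.6, 90.8]
orientation: [3.141, -0.0, 0.66]
wrist_force: [-0.3, -0.3, 4.3]
grip_width: 0.008
```

```bash
python3 -m creep '[{"offset":[0,0,0.5],"delta_rot":[0,0,0]},{"offset":[0,0,0],"delta_rot":[0,0,0]},{"offset":[0,0,0],"delta_rot":[0,0,0]},{"offset":[0,0,0],"delta_rot":[0,0,0]}]'
python3 - <<'E'
from h import *
s=r.sense(); np.save("w5.npy",pose(s)); print(s['tool_pos'],s['wrist_force'])
im=cams.snapshot("scene")[:,:,::-1]; cv2.imwrite("pics/s5.png",np.hstack([cv2.resize(im[150:230,200:300],None,fx=7,fy=7)]))
cv2.imwrite("pics/w5.png",cams.snapshot("wrist")[:,:,::-1])
E
```

```text
clock: 13.65
tool_pos: [609.6, -164.6, 90.6]
orientation: [3.141, -0.0, 0.66]
wrist_force: [-1.0, 0.4, 7.9]
grip_width: 0.007
[ 609.61 -164.61   90.64] [-1.03  0.45  7.91]
```

View pics/s5.png

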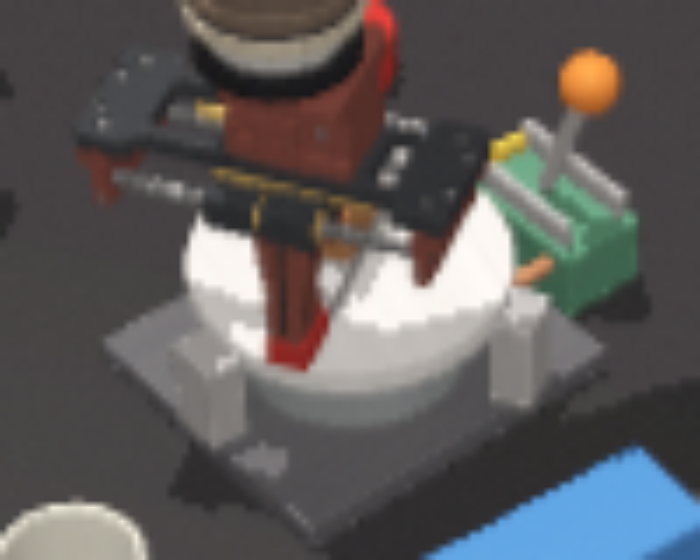

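View pics/w5.png

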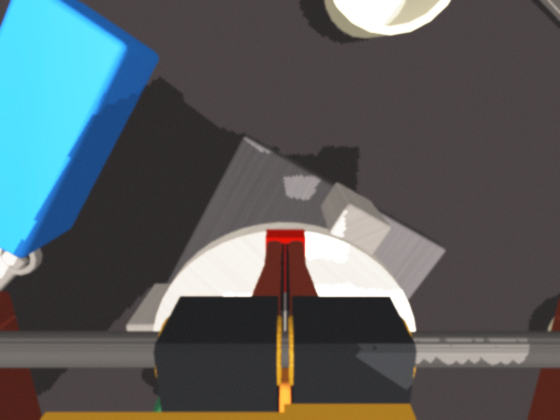

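Red end: contact was light (about 1 N) from 93 down to 91.4 mm and went stiff at about 90.6 mm. That is about 3.4 mm below the level height of 94 mm. Now the bare end.

```bash
python3 -m creep '[{"offset":[0,0,-20],"delta_rot":[0,0,0]},{"offset":[0,0,-30],"delta_rot":[0,0,0]},{"offset":[0,0,-25],"delta_rot":[0,0,0]},{"offset":[-35,0,0],"delta_rot":[0,0,0]},{"offset":[-35,0,0],"delta_rot":[0,0,0]},{"offset":[-35,0,0],"delta_rot":[0,0,0]},{"offset":[-27,0,0],"delta_rot":[0,0,0]},{"offset":[0,0,0],"delta_rot":[0,0,0]},{"offset":[0,0,30],"delta_rot":[0,0,0]},{"offset":[0,0,25],"delta_rot":[0,0,0]},{"offset":[0,0,10],"delta_rot":[0,0,0]},{"offset":[0,0,0],"delta_rot":[0,0,0]}]'
python3 -m creep '[{"offset":[0,0,0],"delta_rot":[0,0,0]},{"offset":[0,0,0],"delta_rot":[0,0,0]},{"offset":[0,0,2],"delta_rot":[0,0,0]},{"offset":[0,0,0],"delta_rot":[0,0,0]},{"offset":[0,0,0],"delta_rot":[0,0,0]}]'
```

```text
clock: 15.25
tool_pos: [505.5, -244.8, 99.9]
orientation: [-3.141, -0.0, 0.661]
wrist_force: [-0.2, -0.3, 0.0]
grip_width: 0.006
clock: 15.88
tool_pos: [505.1, -245.6, 98.0]
orientation: [3.142, -0.0, 0.66]
wrist_force: [0.0, 0.4, -0.2]
grip_width: 0.003
```

```bash
python3 -m creep '[{"offset":[0,0,2],"delta_rot":[0,0,0]},{"offset":[0,0,0],"delta_rot":[0,0,0]},{"offset":[0,0,0],"delta_rot":[0,0,0]}]'
python3 -m creep '[{"offset":[0,0,2],"delta_rot":[0,0,0]},{"offset":[0,0,0],"delta_rot":[0,0,0]},{"offset":[0,0,0],"delta_rot":[0,0,0]}]'
```

```text
clock: 16.25
tool_pos: [505.1, -245.5, 95.9]
orientation: [-3.142, 0.0, 0.66]
wrist_force: [-0.6, -0.9, 0.0]
grip_width: 0.001
clock: 16.62
tool_pos: [505.2, -245.5, 94.0]
orientation: [3.141, -0.0, 0.66]
wrist_force: [-0.4, -0.3, 0.7]
grip_width: 0.007
```

```bash
python3 -m creep '[{"offset":[0,0,1],"delta_rot":[0,0,0]},{"offset":[0,0,0],"delta_rot":[0,0,0]},{"offset":[0,0,1],"delta_rot":[0,0,0]},{"offset":[0,0,0],"delta_rot":[0,0,0]}]'
python3 -m creep '[{"offset":[0,0,1],"delta_rot":[0,0,0]},{"offset":[0,0,0],"delta_rot":[0,0,0]},{"offset":[0,0,0],"delta_rot":[0,0,0]}]'
```

```text
clock: 17.12
tool_pos: [505.0, -245.6, 91.8]
orientation: [-3.142, 0.0, 0.66]
wrist_force: [-0.6, -1.0, 1.1]
grip_width: 0.003
clock: 17.5
tool_pos: [505.1, -245.7, 91.2]
orientation: [3.141, 0.0, 0.66]
wrist_force: [-1.8, -1.0, 4.1]
grip_width: 0.004
```

```bash
python3 -m creep '[{"offset":[0,0,0.5],"delta_rot":[0,0,0]},{"offset":[0,0,0],"delta_rot":[0,0,0]},{"offset":[0,0,0],"delta_rot":[0,0,0]},{"offset":[0,0,0],"delta_rot":[0,0,0]}]'
python3 - <<'E'
from h import *
s=r.sense();  print(s['tool_pos'],s['wrist_force'])
im=cams.snapshot("scene")[:,:,::-1]; cv2.imwrite("pics/s6.png",cv2.resize(im[150:230,200:300],None,fx=7,fy=7))
E
```

```text
clock: 18.0
tool_pos: [505.2, -245.8, 91.1]
orientation: [3.141, 0.0, 0.66]
wrist_force: [-2.9, -0.5, 8.6]
grip_width: 0.001
[ 505.17 -245.77   91.06] [-2.87 -0.47  8.62]
```

View pics/s6.png

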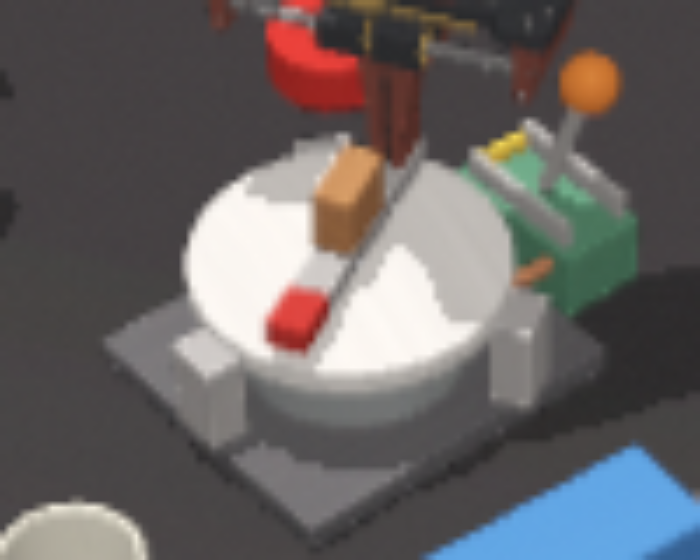

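Bare end: it too sank to about 91 mm before going stiff, and the red end looks lifted. I'll cross-check by comparing the red end's image position with the frame before pressing.

```bash
python3 - <<'E'
from h import *
def red(im):
    H,S,V=cv2.split(cv2.cvtColor(im,cv2.COLOR_BGR2HSV)); return ((H<5)|(H>175))&(S>140)&(V>110)
a=cv2.imread("pics/s4.png")[1::3,1::3]; 
print("before",[(c+[180,140],s[4]) for c,s in blobs(red(a)) ])
b=cams.snapshot("scene")[:,:,::-1].copy(); print("now",[(c,s[4]) for c,s in blobs(red(b))])
K,T=cal("scene"); print("expected shift for +3.5 mm", proj([608,-165,97.5],K,T)-proj([608,-165,94],K,T),proj([608,-165,94],K,T))
g=lambda im:cv2.GaussianBlur(cv2.cvtColor(im,cv2.COLOR_BGR2GRAY).astype(np.float32),(0,0),0.7)
A=np.zeros((420,560),np.float32);A[140:320,180:400]=g(a);B=g(b)
for n,(u,v) in dict(redend=(241,197),station=(232,208)).items():
    w=7;print(n,cv2.phaseCorrelate(A[v-w:v+w,u-w:u+w].copy(),B[v-w:v+w,u-w:u+w].copy(),cv2.createHanningWindow((2*w,2*w),cv2.CV_32F)))
E
```

```text
before [(array([247.59, 156.86]), np.int32(229)), (array([242.12, 196.58]), np.int32(50)), (array([395.2 , 293.32]), np.int32(159))]
now [(array([243.2 , 149.53]), np.int32(15)), (array([244.05, 159.43]), np.int32(130)), (array([242.12, 195.26]), np.int32(50)), (array([397.7 , 297.09]), np.int32(247))]
expected shift for +3.5 mm [-0.04 -0.76] [242.  195.3]
redend ((0.3032382320692619, 0.0849828936875463), 1.092767324447632)
station ((0.4905131609014548, 0.44791161985402805), 1.0177261058489482)
```

Both ends sank, with light contact and then a stiff stop about 3 mm below level. The red end's image also rose by 1.3 px while the bare end was pressed. So the right cover is bowed, and I'll push lever_right. First I'll retract, turn to the station's yaw (0.138) and go to the knob's +y side.

```bash
python3 -m creep '[{"offset":[0,0,-20],"delta_rot":[0,0,0]},{"offset":[0,0,-35],"delta_rot":[0,0,0]},{"offset":[0,0,-40],"delta_rot":[0,0,0]},{"offset":[0,0,0],"delta_rot":[0,0,10]},{"offset":[0,0,0],"delta_rot":[0,0,10]},{"offset":[0,0,0],"delta_rot":[0,0,10]},{"offset":[-24,-36,0],"delta_rot":[0,0,0]},{"offset":[-24,-36,0],"delta_rot":[0,0,0]},{"offset":[-25,-36,0],"delta_rot":[0,0,0]},{"offset":[0,0,0],"delta_rot":[0,0,0]},{"offset":[0,0,0],"delta_rot":[0,0,0]}]'
python3 - <<'E'
from h import *
s=r.sense();  print(s['tool_pos'],s['orientation'],s['wrist_force']); np.save("w7.npy",pose(s))
b={}
for n in ["scene","top","wrist"]:
    im=cams.snapshot(n)[:,:,::-1].copy(); cv2.imwrite(f"pics/{n}7.png",im)
    H,S,V=cv2.split(cv2.cvtColor(im,cv2.COLOR_BGR2HSV)); K,T=cal(n,pose(s))
    for c,st in blobs((H>8)&(H<17)&(S>180)&(V>120)): print(n,c,st,onz(c,135,K,T))
E
```

```text
clock: 19.48
tool_pos: [418.9, -148.9, 185.7]
orientation: [3.141, -0.001, 0.137]
wrist_force: [-0.6, -0.3, -0.6]
grip_width: 0.005
[ 418.85 -148.89  185.72] [ 3.14 -0.    0.14] [-0.58 -0.31 -0.59]
scene [283.64 161.32] [280 158   8   8  53] [ 424.4  -195.87  135.  ]
scene [363.31 253.26] [359 249  10   9  61] [453.04 261.35 135.  ]
top [200.15 246.  ] [196 241  10  10  39] [451.93 259.97 135.  ]
wrist [421.    22.24] [ 393    0   54   53 1821] [ 547.41 -206.37  135.  ]
wrist [333.77 146.7 ] [329 131  11  31 247] [ 473.61 -170.96  135.  ]
wrist [405.99 150.07] [399 139  15  22 181] [ 477.59 -214.91  135.  ]
wrist [357.16 228.34] [ 335  207   46   44 1559] [ 423.37 -195.49  135.  ]
```

View pics/wrist7.png

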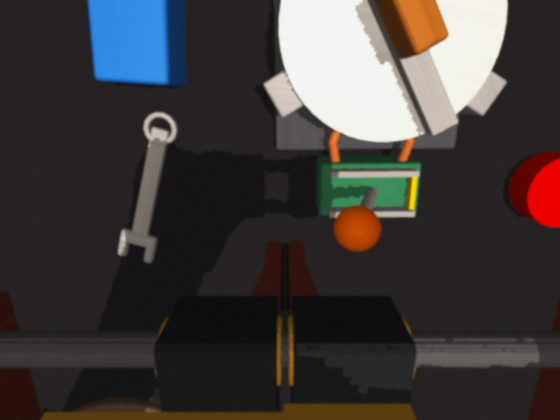

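View pics/top7.png

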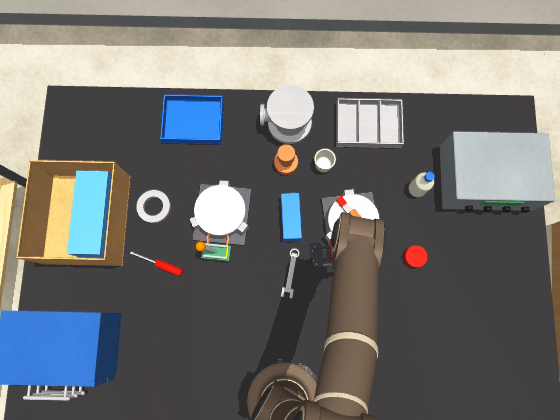

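The knob is at about (424,-195.5), 47 mm from the TCP along tool y and aligned with it. I'll descend beside it, then push.

```bash
python3 -m creep '[{"offset":[0,0,30],"delta_rot":[0,0,0]},{"offset":[0,0,33],"delta_rot":[0,0,0]},{"offset":[0,0,0],"delta_rot":[0,0,0]},{"offset":[0,0,0],"delta_rot":[0,0,0]},{"offset":[0,7,0],"delta_rot":[0,0,0]},{"offset":[0,7,0],"delta_rot":[0,0,0]},{"offset":[0,0,0],"delta_rot":[0,0,0]},{"offset":[0,0,0],"delta_rot":[0,0,0]}]'
python3 -m creep '[{"offset":[0,6,0],"delta_rot":[0,0,0]},{"offset":[0,6,0],"delta_rot":[0,0,0]},{"offset":[0,0,0],"delta_rot":[0,0,0]},{"offset":[0,0,0],"delta_rot":[0,0,0]}]'
```

```text
clock: 20.62
tool_pos: [420.0, -162.4, 122.6]
orientation: [3.141, -0.0, 0.136]
wrist_force: [0.4, -0.4, -0.2]
grip_width: 0.005
clock: 21.12
tool_pos: [421.5, -174.3, 122.4]
orientation: [3.142, 0.0, 0.136]
wrist_force: [-0.5, -1.1, 0.5]
grip_width: 0.009
```

```bash
python3 -m creep '[{"offset":[0,6,0],"delta_rot":[0,0,0]},{"offset":[0,6,0],"delta_rot":[0,0,0]},{"offset":[0,0,0],"delta_rot":[0,0,0]},{"offset":[0,0,0],"delta_rot":[0,0,0]}]'
python3 -m creep '[{"offset":[0,5,0],"delta_rot":[0,0,0]},{"offset":[0,5,0],"delta_rot":[0,0,0]},{"offset":[0,0,0],"delta_rot":[0,0,0]},{"offset":[0,0,0],"delta_rot":[0,0,0]}]'
```

```text
clock: 21.62
tool_pos: [423.5, -184.2, 122.8]
orientation: [-3.139, -0.0, 0.138]
wrist_force: [-1.4, 9.1, 7.7]
grip_width: 0.003
clock: 22.12
tool_pos: [425.6, -194.2, 123.1]
orientation: [-3.14, -0.001, 0.139]
wrist_force: [-0.2, 8.3, 6.9]
grip_width: 0.006
```

```bash
python3 -m creep '[{"offset":[0,5,0],"delta_rot":[0,0,0]},{"offset":[0,5,0],"delta_rot":[0,0,0]},{"offset":[0,0,0],"delta_rot":[0,0,0]},{"offset":[0,0,0],"delta_rot":[0,0,0]}]'
python3 -m creep '[{"offset":[0,5,0],"delta_rot":[0,0,0]},{"offset":[0,5,0],"delta_rot":[0,0,0]},{"offset":[0,0,0],"delta_rot":[0,0,0]},{"offset":[0,0,0],"delta_rot":[0,0,0]}]'
```

```text
clock: 22.62
tool_pos: [426.6, -205.7, 122.7]
orientation: [3.141, -0.001, 0.137]
wrist_force: [-0.2, 2.4, 1.5]
grip_width: 0.005
clock: 23.12
tool_pos: [426.9, -216.6, 122.2]
orientation: [3.141, 0.001, 0.136]
wrist_force: [0.2, 0.3, -0.1]
grip_width: 0.002
```

Force has dropped to zero, so the lever appears to have been drawn in. I'll back off, rise and check.

```bash
python3 -m creep '[{"offset":[0,-20,0],"delta_rot":[0,0,0]},{"offset":[0,-25,0],"delta_rot":[0,0,0]},{"offset":[0,-25,-20],"delta_rot":[0,0,0]},{"offset":[0,0,-40],"delta_rot":[0,0,0]},{"offset":[-10,0,-30],"delta_rot":[0,0,0]},{"offset":[0,0,0],"delta_rot":[0,0,0]},{"offset":[0,0,0],"delta_rot":[0,0,0]}]'
python3 - <<'E'
from h import *
s=r.sense();  print(s['tool_pos'],s['orientation'],s['wrist_force'])
for n in ["scene","wrist"]:
    im=cams.snapshot(n)[:,:,::-1].copy(); cv2.imwrite(f"pics/{n}8.png",im)
    H,S,V=cv2.split(cv2.cvtColor(im,cv2.COLOR_BGR2HSV)); K,T=cal(n,pose(s))
    for c,st in blobs((H>8)&(H<17)&(S>180)&(V>120)): print(n,c,onz(c,131,K,T))
    if n=="scene": cv2.imwrite("pics/scene8z.png",cv2.resize(im[140:320,180:400],None,fx=3.3,fy=3.3))
E
```

```text
clock: 24.0
tool_pos: [407.5, -148.1, 211.8]
orientation: [3.142, 0.001, 0.136]
wrist_force: [1.1, 1.3, -0.1]
grip_width: 0.003
[ 407.51 -148.11  211.78] [3.14 0.   0.14] [ 1.12  1.3  -0.09]
scene [274.5  154.05] [ 427.35 -249.12  131.  ]
scene [363.28 253.26] [450.57 259.1  131.  ]
wrist [414.13  15.4 ] [ 545.74 -210.12  131.  ]
wrist [333.8  130.01] [ 469.67 -172.94  131.  ]
wrist [401.33 133.23] [ 473.81 -219.15  131.  ]
wrist [425.74 200.76] [ 428.94 -248.01  131.  ]
```

View pics/wrist8.png

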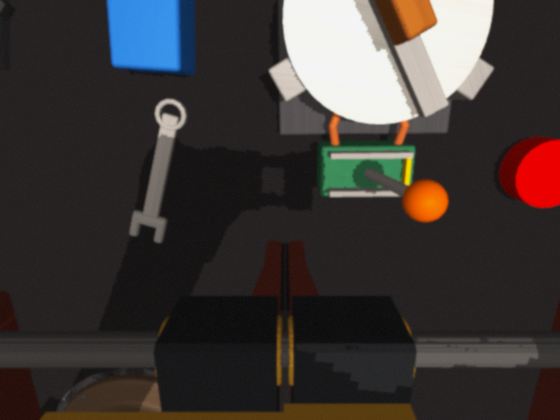

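View pics/scene8z.png

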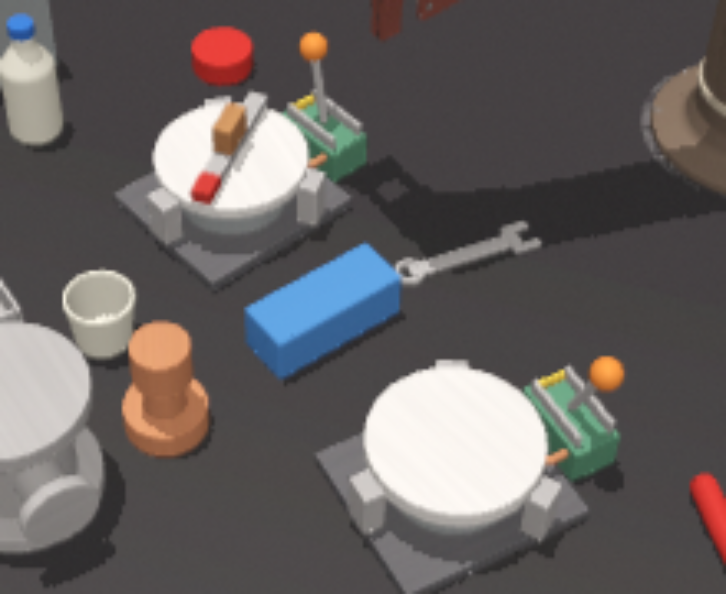

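The knob is at (428.5,-248.5), which by my hinge estimate is about 0.69 rad, short of the expected 0.85. I'll check whether it's still moving and refine the estimate.

```bash
python3 -m creep '[{"offset":[0,0,0],"delta_rot":[0,0,0]},{"offset":[0,0,0],"delta_rot":[0,0,0]},{"offset":[0,0,0],"delta_rot":[0,0,0]},{"offset":[0,0,0],"delta_rot":[0,0,0]}]'
python3 - <<'E'
from h import *
s=r.sense(); px={}
for n in ["scene","wrist"]:
    im=cams.snapshot(n)[:,:,::-1].copy()
    H,S,V=cv2.split(cv2.cvtColor(im,cv2.COLOR_BGR2HSV)); K,T=cal(n,pose(s))
    for c,st in blobs((H>8)&(H<17)&(S>180)&(V>120)): print(n,c,st)
    g=[b for b in blobs((H>60)&(H<90)&(S>90)&(V>40),200)]
    for c,st in g: print(n,"green",c,st)
    # stick base guesses & knob under lever model
for q in (.55,.6,.65,.7,.75,.8,.85):
    y=90*np.sin(.4-q); z=50+90*np.cos(.4-q); p=np.array([428.4,-222.8])+y*np.array([-.1376,.9905])
    print(q,p,z,[proj([*p,z],*cal(n,pose(s))) for n in ("scene","wrist")])
K,T=cal("wrist",pose(s)); print("block edges at z42",[onz(p,42,K,T) for p in ((321,147),(414,146),(320,195),(414,195))], "cover", onz((388,20),80,K,T))
cv2.imwrite("pics/w9z.png",cv2.resize(im[90:240,290:470],None,fx=4,fy=4))
E
```

```text
clock: 24.6
tool_pos: [407.9, -147.8, 212.4]
orientation: [-3.142, 0.0, 0.137]
wrist_force: [-0.2, 0.3, 0.6]
grip_width: 0.007
scene [274.44 154.12] [271 151   8   7  43]
scene [363.22 253.34] [359 249  10   9  58]
wrist [413.1   16.16] [ 391    0   44   40 1172]
wrist [333.59 130.79] [329 115  11  31 226]
wrist [400.92 133.82] [394 123  14  22 173]
wrist [425.18 201.29] [ 404  181   44   42 1445]
wrist green [355.53 165.39] [ 318  141   97   56 2887]
0.55 [ 430.25 -236.12] 138.98939701424382 [array([275.84, 154.58]), array([414.06, 200.55])]
0.6 [ 430.86 -240.51] 138.20599200571175 [array([275.  , 154.12]), array([419.95, 200.22])]
0.65 [ 431.46 -244.85] 137.202117953958 [array([274.18, 153.73]), array([425.62, 199.8 ])]
0.7 [ 432.06 -249.14] 135.98028402130456 [array([273.36, 153.39]), array([431.05, 199.3 ])]
0.75 [ 432.65 -253.37] 134.5435441562641 [array([272.57, 153.11]), array([436.21, 198.72])]
0.8 [ 433.22 -257.51] 132.89548946025965 [array([271.78, 152.89]), array([441.08, 198.05])]
0.85 [ 433.79 -261.58] 131.04023921174092 [array([271.02, 152.73]), array([445.64, 197.32])]
block edges at z42 [array([ 445.9 , -176.81,   42.  ]), array([ 458.85, -263.96,   42.  ]), array([ 399.04, -183.72,   42.  ]), array([ 411.72, -275.77,   42.  ])] cover [ 552.61 -206.5    80.  ]
```

View pics/w9z.png

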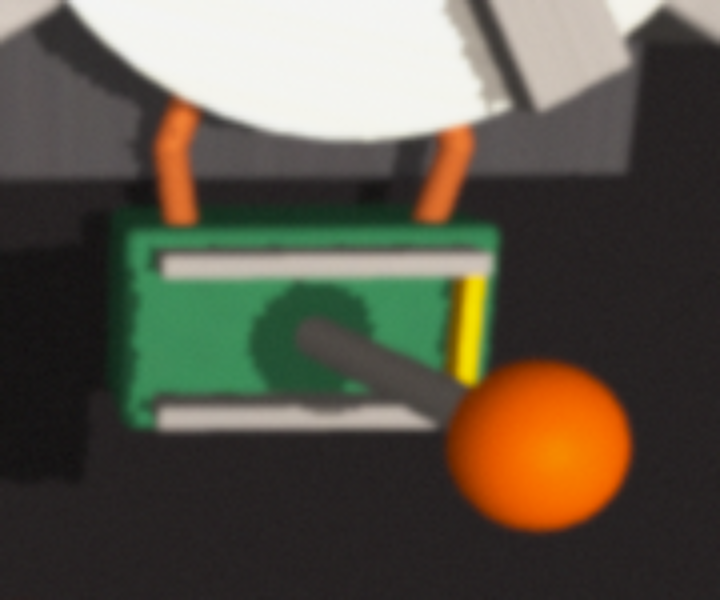

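The lever sits still at about 0.64 rad in both views. That is past the detent but short of 0.7, so I'll nudge it further toward the notch.

```bash
python3 -m creep '[{"offset":[10,0,20],"delta_rot":[0,0,0]},{"offset":[0,0,35],"delta_rot":[0,0,0]},{"offset":[0,0,35],"delta_rot":[0,0,0]},{"offset":[0,20,0],"delta_rot":[0,0,0]},{"offset":[0,25,0],"delta_rot":[0,0,0]},{"offset":[0,20,0],"delta_rot":[0,0,0]},{"offset":[0,5,0],"delta_rot":[0,0,0]},{"offset":[0,0,0],"delta_rot":[0,0,0]},{"offset":[0,0,0],"delta_rot":[0,0,0]}]'
python3 -m creep '[{"offset":[0,4,0],"delta_rot":[0,0,0]},{"offset":[0,4,0],"delta_rot":[0,0,0]},{"offset":[0,0,0],"delta_rot":[0,0,0]},{"offset":[0,0,0],"delta_rot":[0,0,0]}]'
```

```text
clock: 25.82
tool_pos: [427.3, -214.9, 122.5]
orientation: [-3.141, 0.0, 0.138]
wrist_force: [0.7, 0.7, -0.1]
grip_width: 0.006
clock: 26.32
tool_pos: [428.4, -223.9, 122.5]
orientation: [3.141, -0.0, 0.136]
wrist_force: [-0.2, -0.5, -0.0]
grip_width: 0.007
```

```bash
python3 -m creep '[{"offset":[0,4,0],"delta_rot":[0,0,0]},{"offset":[0,0,0],"delta_rot":[0,0,0]},{"offset":[0,0,0],"delta_rot":[0,0,0]}]'
python3 - <<'E'
from h import *
s=r.sense(); print(s['tool_pos'],s['wrist_force'])
for n in ["scene","wrist"]:
    im=cams.snapshot(n)[:,:,::-1].copy(); cv2.imwrite(f"pics/{n}10.png",im)
    H,S,V=cv2.split(cv2.cvtColor(im,cv2.COLOR_BGR2HSV))
    for c,st in blobs((H>8)&(H<17)&(S>180)&(V>120)): print(n,c,st[4])
for q in (.55,.6,.65,.7,.75,.8,.85):
    y=90*np.sin(.4-q); z=50+90*np.cos(.4-q); p=np.array([428.4,-222.8])+y*np.array([-.1376,.9905])
    print(q,[proj([*p,z],*cal(n,pose(s))) for n in ("scene","wrist")])
E
```

```text
clock: 26.7
tool_pos: [429.0, -227.8, 122.4]
orientation: [3.142, -0.0, 0.137]
wrist_force: [0.1, 0.0, -0.5]
grip_width: 0.007
[ 428.96 -227.77  122.43] [ 0.09  0.04 -0.52]
scene [270.8  153.68] 25
scene [363.21 253.06] 63
wrist [290.24  12.34] 1336
wrist [325.73 160.52] 298
wrist [235.75 160.96] 277
wrist [344.83 272.38] 2679
0.55 [array([275.84, 154.58]), array([303.83, 277.09])]
0.6 [array([275.  , 154.12]), array([313.2 , 276.24])]
0.65 [array([274.18, 153.73]), array([322.34, 275.17])]
0.7 [array([273.36, 153.39]), array([331.19, 273.89])]
0.75 [array([272.57, 153.11]), array([339.72, 272.41])]
0.8 [array([271.78, 152.89]), array([347.88, 270.74])]
0.85 [array([271.02, 152.73]), array([355.62, 268.89])]
```

View pics/wrist10.png

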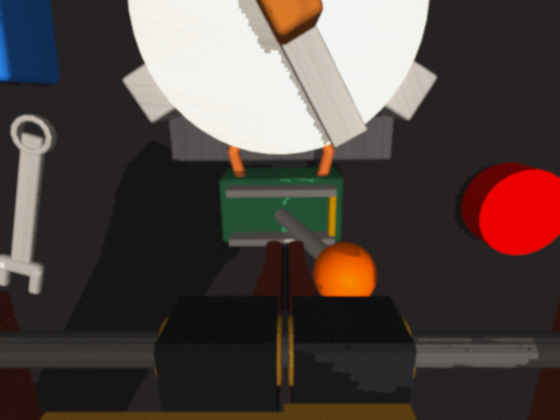

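The knob moved further, to about 0.78 rad from the wrist view. I'll push gently toward the stop.

```bash
python3 -m creep '[{"offset":[0,3,0],"delta_rot":[0,0,0]},{"offset":[0,0,0],"delta_rot":[0,0,0]},{"offset":[0,0,0],"delta_rot":[0,0,0]}]'
python3 -m creep '[{"offset":[0,2,0],"delta_rot":[0,0,0]},{"offset":[0,0,0],"delta_rot":[0,0,0]},{"offset":[0,0,0],"delta_rot":[0,0,0]}]'
```

```text
clock: 27.18
tool_pos: [429.3, -230.7, 122.4]
orientation: [-3.142, 0.0, 0.137]
wrist_force: [-0.2, 0.1, 0.4]
grip_width: 0.01
clock: 27.55
tool_pos: [429.6, -232.7, 122.4]
orientation: [-3.142, 0.0, 0.137]
wrist_force: [0.0, -0.3, 0.2]
grip_width: 0.007
```

```bash
cat > k.py <<'E'
from h import *
s=r.sense(); print(s['tool_pos'],s['wrist_force'])
im=cams.snapshot("wrist")[:,:,::-1].copy()
H,S,V=cv2.split(cv2.cvtColor(im,cv2.COLOR_BGR2HSV))
for c,st in blobs((H>8)&(H<17)&(S>180)&(V>120)): print(c,st[4])
for q in (.65,.7,.75,.8,.85):
    y=90*np.sin(.4-q); z=50+90*np.cos(.4-q); p=np.array([428.4,-222.8])+y*np.array([-.1376,.9905])
    print(q,proj([*p,z],*cal("wrist",pose(s))))
E
python3 k.py
python3 -m creep '[{"offset":[0,3,0],"delta_rot":[0,0,0]},{"offset":[0,0,0],"delta_rot":[0,0,0]},{"offset":[0,0,0],"delta_rot":[0,0,0]}]'; python3 k.py
```

```text
[ 429.63 -232.69  122.43] [ 0.01 -0.34  0.17]
[277.97  12.33] 1338
[318.62 160.92] 301
[228.81 161.1 ] 267
[349.05 270.48] 2719
0.65 [311.82 275.16]
0.7 [320.75 273.87]
0.75 [329.36 272.39]
0.8 [337.61 270.72]
0.85 [345.46 268.88]
clock: 27.98
tool_pos: [430.0, -235.7, 122.4]
orientation: [-3.142, 0.0, 0.137]
wrist_force: [-0.3, -0.6, 0.2]
grip_width: 0.001
[ 430.05 -235.67  122.41] [-0.28 -0.64  0.17]
[270.48  12.31] 1343
[314.39 160.97] 301
[224.54 161.07] 263
[343.01 270.53] 2730
0.65 [305.42 275.18]
0.7 [314.4 273.9]
0.75 [323.07 272.42]
0.8 [331.38 270.75]
0.85 [339.29 268.9 ]
```

It now reads about 0.85 and didn't change over the last 3 mm of travel. I'll retreat and verify.

```bash
python3 -m creep '[{"offset":[0,-20,0],"delta_rot":[0,0,0]},{"offset":[0,-30,0],"delta_rot":[0,0,0]},{"offset":[0,-35,-20],"delta_rot":[0,0,0]},{"offset":[0,0,-40],"delta_rot":[0,0,0]},{"offset":[-10,0,-30],"delta_rot":[0,0,0]},{"offset":[0,0,0],"delta_rot":[0,0,0]},{"offset":[0,0,0],"delta_rot":[0,0,0]}]'
python3 k.py
python3 -m creep '[{"offset":[0,0,0],"delta_rot":[0,0,0]},{"offset":[0,0,0],"delta_rot":[0,0,0]},{"offset":[0,0,0],"delta_rot":[0,0,0]},{"offset":[0,0,0],"delta_rot":[0,0,0]},{"offset":[0,0,0],"delta_rot":[0,0,0]},{"offset":[0,0,0],"delta_rot":[0,0,0]},{"offset":[0,0,0],"delta_rot":[0,0,0]},{"offset":[0,0,0],"delta_rot":[0,0,0]}]'
python3 k.py
python3 - <<'E'
from h import *
im=cams.snapshot("scene")[:,:,::-1]; cv2.imwrite("pics/scene11.png",cv2.resize(im[120:320,160:420],None,fx=3,fy=3))
E
```

```text
clock: 28.9
tool_pos: [408.2, -152.0, 211.9]
orientation: [-3.142, 0.0, 0.137]
wrist_force: [-0.7, -0.3, -0.3]
grip_width: 0.007
[ 408.16 -152.02  211.85] [-0.67 -0.28 -0.29]
[407.25  15.79] 1153
[329.38 130.29] 226
[396.89 133.53] 176
[444.26 198.13] 1400
0.65 [420.03 199.66]
0.7 [425.49 199.16]
0.75 [430.69 198.58]
0.8 [435.61 197.92]
0.85 [440.22 197.19]
clock: 29.95
tool_pos: [408.6, -152.8, 212.5]
orientation: [3.142, -0.0, 0.137]
wrist_force: [-0.6, 0.1, -0.3]
grip_width: 0.003
[ 408.59 -152.8   212.49] [-0.62  0.13 -0.29]
[405.22  16.17] 1177
[328.37 131.  ] 223
[395.65 133.85] 172
[442.67 198.28] 1390
0.65 [418.45 199.8 ]
0.7 [423.91 199.3 ]
0.75 [429.1  198.72]
0.8 [434.01 198.06]
0.85 [438.62 197.33]
```

View pics/scene11.png

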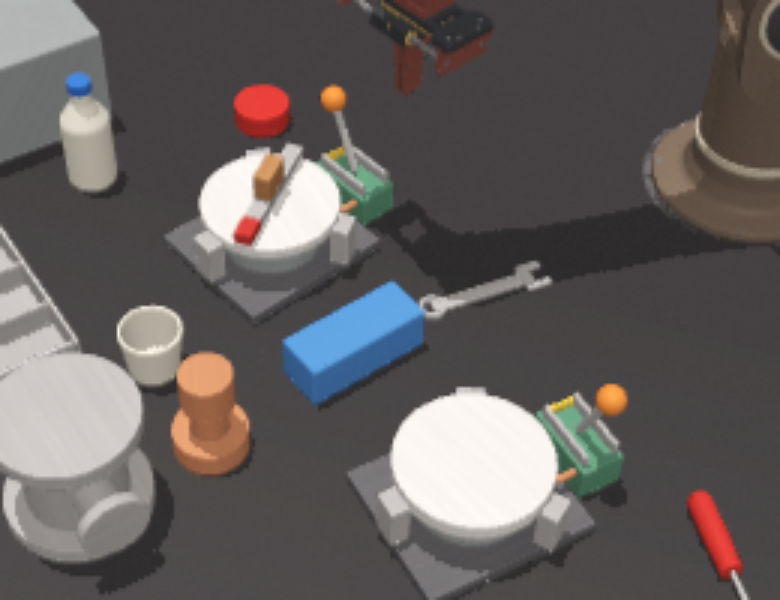

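The lever rests at about 0.86 rad, the left lever is still clamped, the bar lies across the right cover, and the bystanders haven't moved.

```bash
python3 - <<'E'
from rig import r
print(r.job_done())
E
```

```text
the job is handed in; nothing more can be done
None
```

I found the right cover bowed and pushed only its lever into the float notch. The job is handed in at about 30 s of the 64 s allowed.

- **Laying:** I laid the straightedge across the right cover and let go. Its middle measured about 2 mm from the cover's centre.
- **Press test:** I pressed the red end and then the bare end, with about 8 N each. Both sank 3 to 3.4 mm below level at light force before going stiff. While I pressed the bare end, the red end also rose visibly in the scene camera, so the bar rocks.
- **One check of no use:** an image-correlation check of that rise was too coarse to tell anything. I relied on the force and height readings.
- **Lever:** after my first push, two camera views put the lever at only about 0.64 rad and not moving, short of the 0.85 rad expected. I pushed it on gently. After I retreated it read about 0.86 to 0.88 rad and held for over 1 s.
- **Final view:** the left lever's knob had not moved, the straightedge still lay across the right cover, the bystanders in view looked undisturbed, and the arm was touching nothing. I didn't measure the bar's position again after the presses.

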